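# Fetch the slide case from behind the reagents

### The arm

A 6-joint arm with a two-finger parallel gripper is mounted at the origin on a cart in front of the work surface, level with it; the furniture and walls round the work are solid. World frame = base frame: x ahead of the robot, y to its left, z up, the work surface at z = 0. Lengths are in m, angles in rad, forces in N, time in s.
With the tool pointing down it reaches from about 0.35 to 0.85 m from the base axis. Payload 8.1 kg.
Tool frame: the origin (TCP) lies midway between the tips of the shut fingers; the grasp point (between the pads) lies 19 mm behind it (r.hold_point_z is the distance from the TCP to the grasp point, in m); z points along the fingers, y is the line along which they close (so a half turn about z gives the same grasp; the last joint's range is limited). The gripper opens to 93 mm and grips with 3 to 60 N. Pads are 15 mm wide; open, the fingers measure 128 mm over their backs; the gripper's body (75 mm by 188 mm) begins 65 mm behind the grasp point.
Start: joints at [-1.434, 0.13, 1.488, -0, 1.523, -0.085], TCP at [0.132, -0.585, 0.219] pointing down, gripper open.
Joint ranges: [-2.96, 2.96], [-0.89, 2.26], [0.02, 2.5], [-1.34, 4.48], [0, 2.73], [-2.66, 2.66]. Speed limits (rad/s): [2.39, 2.39, 2.79, 3.14, 3.14, 3.14].

### API

Orientations are given as a 3x3 rotation matrix whose columns are the frame's x, y, z axes.
In Python, from rig import r, fingers, snapshot, camera_model, workorder, search_frame, mark_of, sensors gives the robot as it stands. Calls block until the motion is done:
- r.move_pose(position, orientation): joint-space move of the TCP to a pose.
- r.move_linear(position, frame=None, feed=0.15, guard=None): straight line of the TCP; frame=None keeps the orientation; feed is the mean speed in m/s. With guard (N) it stops when the force on the tool has changed by that much, and returns True; else False.
- r.goto_joints(angles): joint-space move.
- fingers.grip(opening, squeeze=None): finger opening in m; squeeze is the grip in N (None keeps the last); returns when the fingers have stopped.
- r.dwell(seconds).
- r.ik(position, orientation): joint angles nearest the present ones, or None.
- snapshot(name): name is "side" or "top"; returns the picture (420x560x3 uint8, blue, green, red); there is no depth.
- camera_model(name): a dict with "fx", "fy", "cx", "cy" (pixels), "R" (3x3) and "t" (3): a world point X has camera coordinates R X + t. Camera axes: x right, y down, z forward; pixel columns grow to the right and rows downward; lengths in m; the calibration is good to about 2 mm. A picture is of the moment at which its call begins. camera_model takes no time and is no camera call.
A pose or a line that the arm cannot do raises r.MotionError and nothing moves.
- workorder.hand_in(): hands the job in; it is judged then, once.
Trained networks look in the newest picture that a camera, given by its name, has taken for a name from the list of things; names that differ only in an ending like _2 or _b are one class to them, and where a whole thing is asked for, a point or a joint stands for the part that bears it (a point fixed in the world has none). Each returns a list of dicts, best first, with "score" (0 to 1); they miss things now and then, are a little off and sometimes report something else, mostly with a low value. They report only what shows in the picture. A call takes as long as a camera call. They do not tell look-alikes from the thing itself.
- search_frame(thing, camera): "xy" ([column, row] as shares, 0 to 1, of the picture: columns of its width, rows of its height, amid what is visible of it).
- mark_of(thing, camera): "xy" ([column, row] as shares, 0 to 1, of the picture: columns of its width, rows of its height: a listed point, or the origin of a listed thing).
Readings, each from a call of its own:
- sensors.read_clock(): time.
- sensors.read_joint_positions(): joint angles.
- sensors.read_qvel(): joint speeds.
- sensors.read_joint_torque(): joint torques, N m.
- sensors.read_tcp_pos(): TCP position.
- sensors.read_tool_rot(): TCP orientation.
- sensors.read_force(): force on the tool from outside, world axes, zero at the start.
- sensors.read_moment(): the same for the moment, N m.
- sensors.read_finger_gap(): finger opening in m.
- sensors.read_grasp_force(): force on a finger pad.
Only numpy, scipy, OpenCV 4.12 (cv2) and the standard library are available. Lean on these libraries where they do the work, as an engineer would, in place of code of your own. Each camera call takes 0.05 s, during which the arm holds its last target. There are 200 camera calls.

### The job

The slide case is wanted at the microscope, but three tall reagent packs stand in front of it in the caddy. Stand all three (brown bottle, glass vial, tall carton) in the long steel tray, lift the slide case out and lay it flat in the small steel dish, then put each pack back upright in the same bay it came from, because they stand in the order of use. Do not let a pack topple, and leave the little dropper bottle in the caddy's back row where it stands.

Things in the scene. Friction and masses are not known exactly. Their poses are not given: they have to be found in the camera images.
- caddy: Low grey plastic caddy, fixed, 134 (x) x 184 (y) mm. Origin: underside centre, on the worktop; +x to its back row, +y left. Floor 6 mm up. Rails 4 mm thick, top 16 mm up, at x -65, -1, +65; end walls at y +-90, 28 mm high. Front row: three equal bays, centres x -33, y -55, 0, +55, parted by small nibs (15 mm high) on the rails at y +-27.5. Back row, x 1 to 63: one open trough.
- side_tray: Long shallow pressed steel tray, fixed, empty at the start: outside 70 mm (x) by 200 mm (y), floor 3 mm thick, walls 3 mm thick with a rolled rim reaching 14 mm high. Origin: centre of its underside; its long side runs along its y. There is room for the three packs side by side at y = -58, 0 and +58 mm.
- slide_dish: Small shallow steel dish, fixed, empty at the start: outside 62 mm (x) by 120 mm (y), inner floor 8 mm above the worktop, walls 3 mm thick, rim 17 mm above the worktop. Origin: centre of its underside; its long side runs along its y. The slide case fits lengthwise with 10 mm to spare all round. If it stands on the right, the low front of the laptop (21 mm high) begins 40 mm behind its centre.
- brown_bottle: Brown round dropper bottle with a black cap: body 30 mm in diameter up to 102 mm, 115 mm tall in all, about 80 g. Origin: centre of its underside, z up. Stands in one of the caddy's three front bays.
- glass_vial: Glass vial with a label and a pale cap: round body 48 mm in diameter, straight up to about 75 mm, 100 mm tall in all, about 60 g. Origin: centre of its underside, z up. Stands in one of the three front bays.
- tall_carton: Tall beige carton, 31 mm (x) by 37 mm (y) by 105 mm high, about 40 g. Origin: centre of its underside, z up. Stands in one of the three front bays with its x roughly along the caddy's x.
- slide_case: Blue closed slide case, 37 mm (x) by 91 mm (y) by 30 mm high, about 90 g. Origin: centre of its underside, z up. Lies in the caddy's back row behind the three packs, close behind the middle rail, its length along the caddy's y.
- oil_dropper: Little dropper bottle of immersion oil: round body 26 mm in diameter up to 42 mm, narrow top, 75 mm tall, about 40 g. Origin: centre of its underside, z up. Stands at the left (+y) end of the caddy's back row, beside the slide case, and stays there.
- microscope: The microscope, fixed, always between the two places near the worktop's front edge where tray and dish stand (one left, one right of it). Origin: centre of its foot on the worktop. Reaches x -145 to +110 mm, y -105 to +105 mm from there and 460 mm up; its head overhangs from x -80 mm, its stage (140 mm up) from x -120 mm. Carry things round its front, not through it.
Not all that is in view belongs to the job. What is shaped like the brown_bottle but red is not meant.

How it is judged:
By the outcome, as a careful person would: the job done as asked, in the order asked, and still so for the second after the job is handed in, with the robot touching nothing.
It also fails if it takes over 152 s, if anything falls off the work surface, if the arm or the gripper's body presses on something with over 40 N, if the wrist force passes 120 N, or if a joint passes its speed limit or range.

## Working session

There is one attempt and no reset: what is moved stays moved. The work goes in short steps, each a Python script; the robot and the scene stay as the last script left them, time stands still between calls to the robot, and variables do not carry over. Pictures are saved under pics/ and viewed, at most 14 in all, crops included, and the job is handed in when it is done.

```bash
ls; mkdir -p pics
python3 - <<'E'
from rig import *
import cv2,numpy as np
for c in("side","top"):
    cv2.imwrite(f"pics/{c}0.png",snapshot(c)); m=camera_model(c); print(c,{k:np.round(v,3).tolist() for k,v in m.items()})
for n in ["caddy","side_tray","slide_dish","brown_bottle","glass_vial","tall_carton","slide_case","oil_dropper","microscope"]:
    for c in("side","top"):
        for f in (search_frame,mark_of):
            print(n,c,f.__name__,[(round(d["score"],2),round(d["xy"][0]*560),round(d["xy"][1]*420)) for d in f(n,c)][:3])
print(sensors.read_clock())
E
```

```text
pics
side {'fx': 417.556, 'fy': 417.556, 'cx': 278.932, 'cy': 209.623, 'R': [[-0.964, 0.264, -0.004], [0.208, 0.748, -0.63], [-0.163, -0.608, -0.777]], 't': [0.521, -0.154, 1.102]}
top {'fx': 435.63, 'fy': 435.63, 'cx': 282.013, 'cy': 212.985, 'R': [[-0.027, -1.0, 0.0], [-0.996, 0.027, -0.084], [0.084, -0.002, -0.996]], 't': [0.083, 0.564, 1.051]}
caddy side call [(0.63, 290, 326)]
caddy side call [(0.59, 297, 307), (0.2, 281, 305)]
caddy top call [(0.98, 193, 205), (0.2, 161, 223)]
caddy top call [(0.57, 188, 207)]
side_tray side call [(0.87, 376, 290), (0.59, 300, 265)]
side_tray side call [(0.75, 376, 287)]
side_tray top call [(0.75, 191, 275)]
side_tray top call [(0.75, 193, 274), (0.53, 193, 197)]
slide_dish side call []
slide_dish side call [(0.76, 304, 132)]
slide_dish top call [(0.69, 389, 269)]
slide_dish top call [(0.83, 388, 268)]
brown_bottle side call [(0.89, 235, 333), (0.64, 298, 261), (0.24, 296, 338)]
brown_bottle side call [(0.83, 298, 279), (0.69, 240, 346)]
brown_bottle top call [(0.81, 169, 154), (0.71, 211, 216), (0.29, 193, 204)]
brown_bottle top call [(0.49, 173, 159), (0.46, 213, 220)]
glass_vial side call [(0.62, 313, 286)]
glass_vial side call [(0.68, 310, 301)]
glass_vial top call []
glass_vial top call [(0.96, 190, 220)]
tall_carton side call [(0.73, 323, 310)]
tall_carton side call [(0.69, 321, 326)]
tall_carton top call [(0.9, 162, 225)]
tall_carton top call [(0.78, 170, 224), (0.7, 193, 274)]
slide_case side call [(0.61, 279, 299)]
slide_case side call [(0.65, 284, 305)]
slide_case top call [(0.91, 193, 197)]
slide_case top call [(0.58, 192, 197)]
oil_dropper side call [(0.69, 296, 340), (0.2, 291, 324)]
oil_dropper side call [(0.78, 296, 341)]
oil_dropper top call [(0.67, 159, 199)]
oil_dropper top call [(0.51, 161, 201)]
microscope side call [(0.53, 310, 135)]
microscope side call []
microscope top call [(0.62, 194, 202)]
microscope top call []
1.9
```

View pics/side0.png

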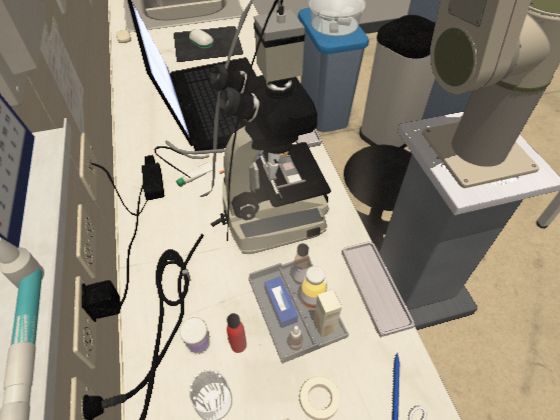

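View pics/top0.png

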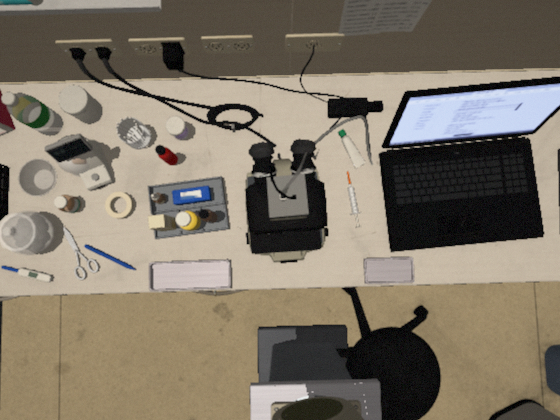

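Run:
```python
import cv2
a=cv2.resize(cv2.imread("pics/top0.png")[120:310,120:240],None,fx=3,fy=3,interpolation=cv2.INTER_CUBIC)
b=cv2.resize(cv2.imread("pics/side0.png")[230:400,220:360],None,fx=3,fy=3,interpolation=cv2.INTER_CUBIC)
import numpy as np
o=np.zeros((600,800,3),np.uint8); o[:570,:360]=a; o[:510,370:790]=b
cv2.imwrite("pics/crop0.png",o)
```

```text
(no output)
```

View pics/crop0.png

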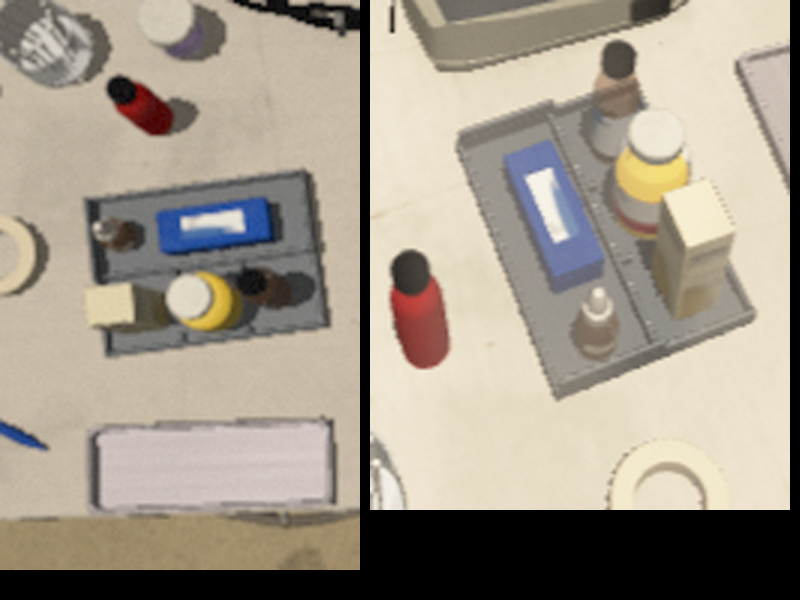

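The pack to take is the brown bottle, at top (211,216) / side (298,261) in the right-hand bay. The red look-alike at top (169,154) / side (235,333) stands on the bench behind, so it is not meant. The vial is in the middle bay and the carton in the left (+y) bay. The tray is left of the microscope and the dish right of it.

```bash
cat > geo.py <<'E'
import numpy as np,cv2
from scipy.optimize import minimize,least_squares
from rig import camera_model
M={c:camera_model(c) for c in("side","top")}
def proj(c,X):
    m=M[c];p=np.atleast_2d(X)@np.array(m["R"]).T+np.array(m["t"])
    return np.c_[m["fx"]*p[:,0]/p[:,2]+m["cx"],m["fy"]*p[:,1]/p[:,2]+m["cy"]]
def onz(c,uv,z):
    m=M[c];R=np.array(m["R"]);C=-R.T@np.array(m["t"])
    d=R.T@np.array([(uv[0]-m["cx"])/m["fx"],(uv[1]-m["cy"])/m["fy"],1]);return C+d*(z-C[2])/d[2]
def tri(us,ut):
    f=lambda X:np.r_[proj("side",X)[0]-us,proj("top",X)[0]-ut]
    s=least_squares(f,[.45,.2,.05]);return s.x,np.abs(s.fun).max()
def rect(hx,hy,z,n=60):
    t=np.linspace(-1,1,n)
    return np.r_[np.c_[t*hx,0*t+hy,0*t+z],np.c_[t*hx,0*t-hy,0*t+z],np.c_[0*t+hx,t*hy,0*t+z],np.c_[0*t-hx,t*hy,0*t+z]]
def place(P,q):
    c,s=np.cos(q[2]),np.sin(q[2]);return np.c_[q[0]+c*P[:,0]-s*P[:,1],q[1]+s*P[:,0]+c*P[:,1],P[:,2]]
def grad(img):
    g=cv2.GaussianBlur(img,(0,0),.8).astype(np.float32)
    gx=cv2.Sobel(g,cv2.CV_32F,1,0);gy=cv2.Sobel(g,cv2.CV_32F,0,1)
    m=np.sqrt((gx**2+gy**2).max(2));return np.minimum(m,200)
def fit(P,q0,G,cams=("side","top"),span=(.012,.012,.06)):
    def f(q):
        s=0
        for c in cams:
            u=proj(c,place(P,q)).astype(np.float32)
            s-=cv2.remap(G[c],u[:,0].reshape(-1,1),u[:,1].reshape(-1,1),cv2.INTER_LINEAR).mean()
        return s
    from scipy.optimize import differential_evolution
    r=differential_evolution(f,[(a-b,a+b) for a,b in zip(q0,span)],seed=1,maxiter=60,popsize=20)
    return r.x,-r.fun
E
python3 - <<'E'
from geo import *
I={c:cv2.imread(f"pics/{c}0.png") for c in M};G={c:grad(I[c]) for c in I}
for n,s,t in [("case",(284,305),(192,197)),("bottle mark",(298,279),(213,220)),("vial mark",(310,301),(190,220)),("carton mark",(321,326),(170,224)),("drop mark",(296,341),(161,201)),
 ("bottle captop",(299,246),(204,214)),("caddy",(297,307),(188,207)),("tray",(376,287),(193,274))]:
    X,e=tri(s,t);print(n,X.round(4),round(e,1))
cad=np.r_[rect(.067,.092,.0)]
endw=lambda y:np.c_[np.linspace(-.067,.067,60),np.full(60,y),np.full(60,.028)]
rail=lambda x:np.c_[np.full(60,x),np.linspace(-.088,.088,60),np.full(60,.016)]
cad=np.r_[endw(.092),endw(-.092),rail(.067),rail(-.067),rail(.001),rail(-.003)]
a=onz("top",(188,207),.01);b=onz("top",(191,275),.01);d=onz("top",(388,268),.01);e=onz("top",(192,195),.03)
res={}
for n,P,q,cams in [("caddy",cad,a,M),("tray",rect(.035,.1,.014),b,M),("dish",rect(.031,.06,.017),d,("top",)),
  ("case",rect(.0185,.0455,.036),e,M)]:
    for cc in ([cams] if n=="dish" else [cams,("top",),("side",)]):
        x,f=fit(P,[q[0],q[1],0],G,cc,(.015,.015,.15));print(n,list(cc),x.round(4),round(f,1))
        if cc is cams: res[n]=place(P,x)
for c,(x0,y0,w,h) in {"top":(130,130,300,170),"side":(230,220,200,150)}.items():
    k=2.6 if c=="top" else 4
    o=cv2.resize(I[c][y0:y0+h,x0:x0+w],None,fx=k,fy=k,interpolation=cv2.INTER_CUBIC)
    for n,Pw in res.items():
        for u in proj(c,Pw):
            p=((u-[x0,y0]+.5)*k).astype(int); cv2.circle(o,tuple(map(int,p)),0,(0,255,0),-1)
    cv2.imwrite(f"pics/ov_{c}.png",o)
E
```

```text
case [0.6113 0.2934 0.0092] 0.7
bottle mark [ 0.5606  0.2406 -0.0036] 2.3
vial mark [0.5571 0.2983 0.0064] 0.6
carton mark [ 0.5504  0.3501 -0.0024] 1.1
drop mark [0.6073 0.3697 0.0092] 0.9
bottle captop [0.5642 0.2416 0.1213] 1.9
caddy [0.5873 0.3037 0.0077] 0.4
tray [ 0.4172  0.2971 -0.0068] 1.4
caddy ['side', 'top'] [0.5886 0.3024 0.1032] 218.2
caddy ['top'] [0.5864 0.2959 0.1129] 145.4
caddy ['side'] [0.5903 0.3078 0.1139] 125.8
tray ['side', 'top'] [ 4.183e-01  3.010e-01 -1.000e-04] 290.1
tray ['top'] [0.4156 0.3019 0.0049] 155.8
tray ['side'] [0.4193 0.3043 0.0059] 176.7
dish ['top'] [ 0.4206 -0.1885  0.0146] 108.6
case ['side', 'top'] [0.6157 0.2902 0.1023] 294.2
case ['top'] [0.6148 0.2898 0.1047] 189.4
case ['side'] [0.6162 0.2905 0.1093] 107.9
```

View pics/ov_top.png

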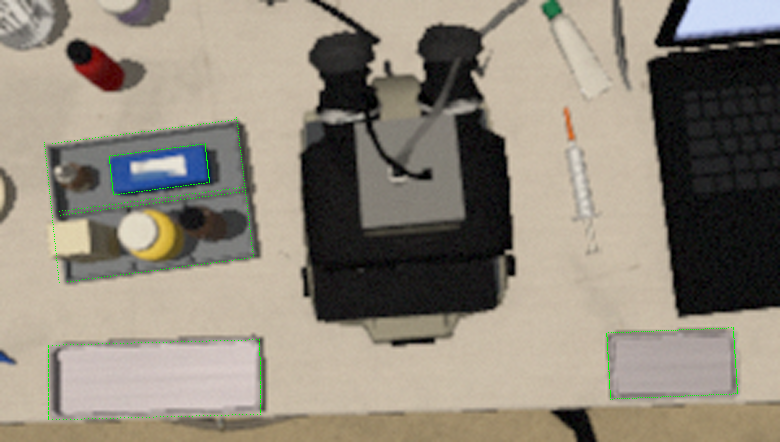

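View pics/ov_side.png

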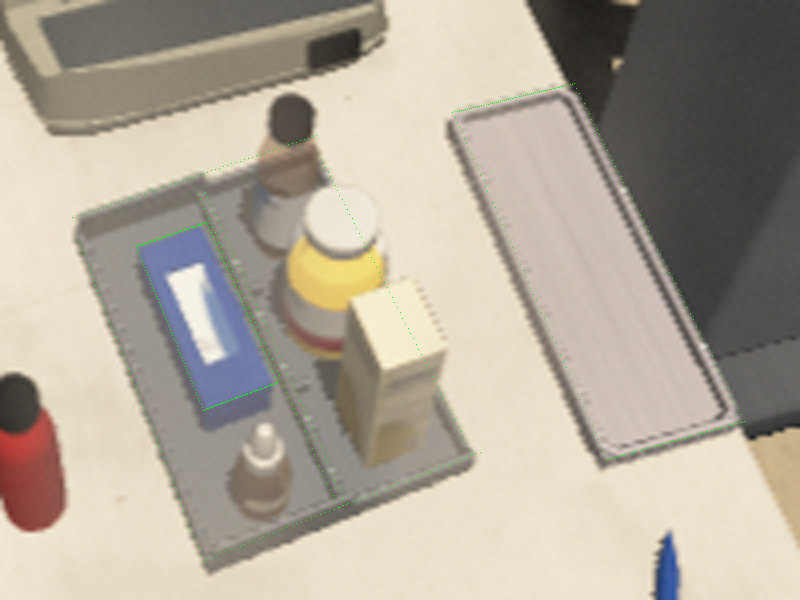

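Overlays show the caddy, tray, dish and case fits within about a pixel. Next I refine the packs, locate the microscope and check reach.

Run:
```python
from geo import *
from rig import r,sensors
I={c:cv2.imread(f"pics/{c}0.png") for c in M};G={c:grad(I[c]) for c in I}
t=np.linspace(0,2*np.pi,90)
circ=lambda R,z:np.c_[R*np.cos(t),R*np.sin(t),0*t+z]
for cc in (M,("top",),("side",)):
  print("carton",fit(rect(.0155,.0185,.111),[.55,.351,.1],G,cc,(.012,.012,.15)))
  for n,z,q,Rs in (("bottle",.121,(.561,.242,0),(.009,.010,.011,.012,.013)),("vial",.106,(.556,.298,0),(.014,.016,.018,.02)),("drop",.048,(.607,.368,0),(.013,))):
    b=max((fit(circ(R,z),q,G,cc,(.012,.012,.001))+(R,) for R in Rs),key=lambda a:a[1]);print(n,b[0][:2].round(4),round(b[1]),b[2])
for uv in((290,260),(247,250),(325,250)):print("top",uv,[onz("top",uv,z).round(3).tolist() for z in(0.03,.14,.3)])
for uv in((323,236),(235,250)):print("side",uv,onz("side",uv,0.0).round(3),onz("side",uv,.04).round(3))
def Rot(a): # closing dir (tool y) at angle a from world x
    y=np.array([np.cos(a),np.sin(a),0]);z=np.array([0,0,-1.]);return np.c_[np.cross(y,z),y,z]
print(sensors.read_tool_rot())
for p,a in [((.556,.298,.2),.105),((.549,.353,.2),1.675),((.549,.353,.2),-1.466),((.561,.244,.05),.105),((.417,.24,.05),.0),((.417,.37,.05),1.57),((.417,.37,.05),-1.57),((.615,.29,.02),.105),((.42,-.19,.025),.0),((.38,0,.15),1.57),((.38,0,.15),-1.57),((.38,0.1,.15),-1.57),((.38,-.1,.15),-1.57)]:
    for aa in (a,a+np.pi):
        j=r.ik(p,Rot(aa));print(p,round(aa,2),None if j is None else np.round(j,2).tolist())
```

```text
carton (array([0.54886292, 0.35378532, 0.06380287]), np.float64(288.13482666015625))
bottle [0.5627 0.2488] 321 0.012
vial [0.5537 0.2959] 332 0.016
drop [0.6146 0.3779] 225 0.013
carton (array([0.54839264, 0.35327726, 0.07967072]), np.float64(151.12767028808594))
bottle [0.5613 0.2453] 152 0.011
vial [0.5524 0.2953] 200 0.016
drop [0.6069 0.356 ] 159 0.013
carton (array([0.54921247, 0.35389825, 0.09000032]), np.float64(138.15093994140625))
bottle [0.5633 0.2496] 193 0.012
vial [0.554  0.2961] 135 0.016
drop [0.6138 0.3644] 113 0.013
top (290, 260) [[0.45, 0.052, 0.03], [0.453, 0.054, 0.14], [0.456, 0.057, 0.3]]
top (247, 250) [[0.477, 0.156, 0.03], [0.477, 0.147, 0.14], [0.477, 0.134, 0.3]]
top (325, 250) [[0.472, -0.034, 0.03], [0.472, -0.023, 0.14], [0.473, -0.008, 0.3]]
side (323, 236) [0.48  0.152 0.   ] [0.492 0.178 0.04 ]
side (235, 250) [0.676 0.136 0.   ] [0.678 0.163 0.04 ]
[[ 9.75497900e-01  2.20008743e-01  5.65698467e-06]
 [ 2.20008743e-01 -9.75497900e-01  3.03761919e-05]
 [ 1.22014044e-05 -2.83873253e-05 -1.00000000e+00]]
(0.556, 0.298, 0.2) 0.1 [0.41, 0.22, 1.42, -0.0, 
[... 738 characters left out ...]
 0.02) 0.1 [0.37, 0.5, 1.41, -0.0, 1.23, 0.26]
(0.615, 0.29, 0.02) 3.25 None
(0.42, -0.19, 0.025) 0.0 [-0.54, -0.06, 2.05, -0.0, 1.15, -0.54]
(0.42, -0.19, 0.025) 3.14 [-0.54, -0.06, 2.05, -0.0, 1.15, 2.61]
(0.38, 0, 0.15) 1.57 [-0.14, -0.47, 2.15, -0.0, 1.47, -1.71]
(0.38, 0, 0.15) 4.71 [-0.14, -0.47, 2.15, -0.0, 1.47, 1.44]
(0.38, 0, 0.15) -1.57 [-0.14, -0.47, 2.15, -0.0, 1.47, 1.43]
(0.38, 0, 0.15) 1.57 [-0.14, -0.47, 2.15, -0.0, 1.47, -1.71]
(0.38, 0.1, 0.15) -1.57 [0.13, -0.43, 2.12, -0.0, 1.45, 1.7]
(0.38, 0.1, 0.15) 1.57 [0.13, -0.43, 2.12, -0.0, 1.45, -1.44]
(0.38, -0.1, 0.15) -1.57 [-0.39, -0.43, 2.12, -0.0, 1.45, 1.18]
(0.38, -0.1, 0.15) 1.57 [-0.39, -0.43, 2.12, -0.0, 1.45, -1.96]
```

```bash
cat > mv.py <<'E'
import numpy as np
from rig import *
def Rot(a):
    y=np.array([np.cos(a),np.sin(a),0]);z=np.array([0,0,-1.]);return np.c_[np.cross(y,z),y,z]
T0=dict(vial=(.4175,.2415),bottle=(.4175,.3015),carton=(.4175,.3695))
C0=dict(vial=(.5537,.2965),bottle=(.562,.246),carton=(.549,.3535))
A=dict(vial=.105,bottle=.105,carton=.085+np.pi/2)
H=dict(vial=.060,bottle=.066,carton=.066)
OP=dict(vial=.072,bottle=.06,carton=.062)
HP=r.hold_point_z
ZC,ZT=.006,.003
def log(s):print(s,"t=%.1f gap=%.4f F=%s tcp=%s"%(sensors.read_clock(),sensors.read_finger_gap(),np.round(sensors.read_force(),1),np.round(sensors.read_tcp_pos(),4)),flush=True)
def pick(n,xy,zb,up=.205,opn=None):
    z=zb+H[n]-HP; R=Rot(A[n])
    r.move_pose([*xy,max(.16,z)],R); fingers.grip(opn or OP[n])
    r.move_linear([*xy,z],feed=.15)
    fingers.grip(0,20); log("gripped "+n)
    r.move_linear([*xy,up],feed=.15); log("lifted")
def put(n,xy,zb,up=.16):
    z=zb+H[n]-HP
    r.move_pose([*xy,.205],Rot(A[n]))
    r.move_linear([*xy,z+.012],feed=.15)
    hit=r.move_linear([*xy,z-.002],feed=.03,guard=4); log(f"put {n} hit={hit}")
    fingers.grip(OP[n]); r.move_linear([*xy,up],feed=.18)
E
python3 - <<'E'
from mv import *
import cv2
j=np.array(sensors.read_joint_positions())
jr=np.array(r.ik([.37,0,.2],Rot(1.57)));print(jr.round(2))
if jr[5]>0: jr[5]-=np.pi
jr[0]=j[0]; r.goto_joints(jr); log("retract")
jr[0]=.45; jr[5]=-1.0; r.goto_joints(jr); log("swung")
r.move_pose([*C0["bottle"],.19],Rot(.105)); log("above bottle")
cv2.imwrite("pics/side1.png",snapshot("side"));cv2.imwrite("pics/top1.png",snapshot("top"))
E
```

```text
[-0.14 -0.53  2.1  -0.    1.58 -1.71]
retract t=3.3 gap=0.0928 F=[-0.5  0.3 -0. ] tcp=[ 0.1006 -0.3565  0.2004]
swung t=5.5 gap=0.0930 F=[-0.2  0.2 -1. ] tcp=[0.3081 0.205  0.2   ]
above bottle t=6.6 gap=0.0928 F=[ 0.2 -0.8  1.2] tcp=[0.5617 0.2456 0.1901]
```

View pics/side1.png

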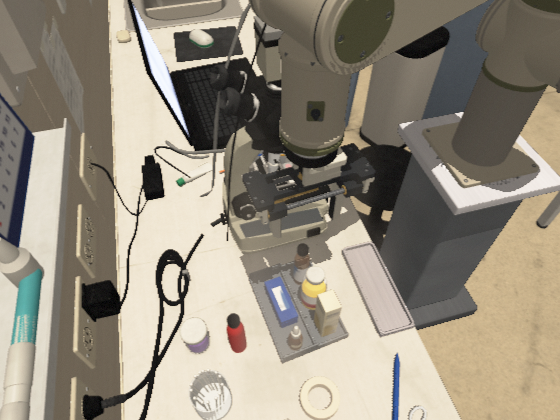

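View pics/top1.png

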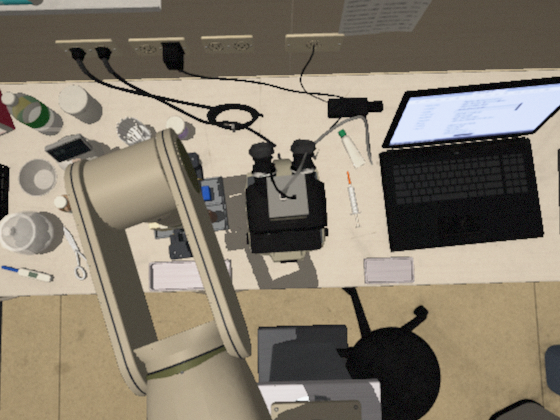

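The side view shows the gripper above the bottle bay, with its body at about z 0.27. In the top view the forearm (px 245 at most) clears the microscope (px 247 and up). I'll go ahead with the vial.

Run:
```python
from mv import *
pick("vial",C0["vial"],ZC); 
if sensors.read_finger_gap()>.04:
    put("vial",T0["vial"],ZT); log("done")
    pick("bottle",C0["bottle"],ZC)
```

```text
gripped vial t=9.1 gap=0.0467 F=[-1.4  0.4  4.2] tcp=[0.554  0.2966 0.0478]
lifted t=10.3 gap=0.0469 F=[ 0.3 -0.1 -0.3] tcp=[0.553  0.2962 0.2035]
put vial hit=True t=12.5 gap=0.0468 F=[1.3 1.  0.8] tcp=[0.4178 0.2416 0.0443]
done t=13.9 gap=0.0720 F=[-0.9 -0.3 -0.6] tcp=[0.4169 0.2412 0.1588]
gripped bottle t=16.5 gap=0.0293 F=[-1.2  0.5  1.8] tcp=[0.5622 0.2461 0.0535]
lifted t=17.6 gap=0.0291 F=[ 0.7 -0.1 -1.8] tcp=[0.5613 0.2457 0.2035]
```

Run:
```python
from mv import *
import cv2
put("bottle",T0["bottle"],ZT); log("done")
pick("carton",C0["carton"],ZC)
if sensors.read_finger_gap()>.03:
    put("carton",T0["carton"],ZT,up=.2); log("done")
r.move_pose([.37,.33,.25],Rot(.105+np.pi/2))
cv2.imwrite("pics/side2.png",snapshot("side"));cv2.imwrite("pics/top2.png",snapshot("top"))
a=cv2.imread("pics/side2.png")[220:370,230:430]
cv2.imwrite("pics/c2.png",cv2.resize(a,None,fx=4,fy=4,interpolation=cv2.INTER_CUBIC))
for c in("side",):
    for n in("slide_case","glass_vial","brown_bottle","tall_carton"):print(n,[(round(d["score"],2),round(d["xy"][0]*560),round(d["xy"][1]*420)) for d in mark_of(n,c)][:2])
from geo import *
G={"side":grad(cv2.imread("pics/side2.png")),"top":grad(cv2.imread("pics/top2.png"))}
P=np.r_[rect(.0185,.0455,.036)]
for cc in(("side",),("top",),M): print("case",fit(P,[.6157,.2902,.104],G,cc,(.012,.012,.1)))
```

```text
put bottle hit=True t=19.8 gap=0.0295 F=[ 1.2 -0.4  2.6] tcp=[0.4181 0.3017 0.0502]
done t=21.3 gap=0.0598 F=[ 0.5 -0.   0. ] tcp=[0.417  0.3012 0.1589]
gripped carton t=24.4 gap=0.0358 F=[-0.7  0.4  3.9] tcp=[0.5493 0.3537 0.0537]
lifted t=25.5 gap=0.0360 F=[ 0.3  0.3 -0.9] tcp=[0.5483 0.3531 0.2034]
put carton hit=True t=27.6 gap=0.0359 F=[0.5 1.1 2.6] tcp=[0.4178 0.3697 0.0501]
done t=29.3 gap=0.0618 F=[-0.8  0.2 -0.8] tcp=[0.4169 0.3691 0.1986]
slide_case [(0.84, 283, 306)]
glass_vial [(0.6, 365, 259)]
brown_bottle [(0.82, 376, 286), (0.71, 241, 344)]
tall_carton [(0.85, 391, 314)]
case (array([0.61635787, 0.29052105, 0.11385932]), np.float64(111.02816772460938))
case (array([0.6150028 , 0.28997709, 0.09712455]), np.float64(192.22900390625))
case (array([0.6158596 , 0.29025229, 0.11000399]), np.float64(300.5942077636719))
```

View pics/c2.png

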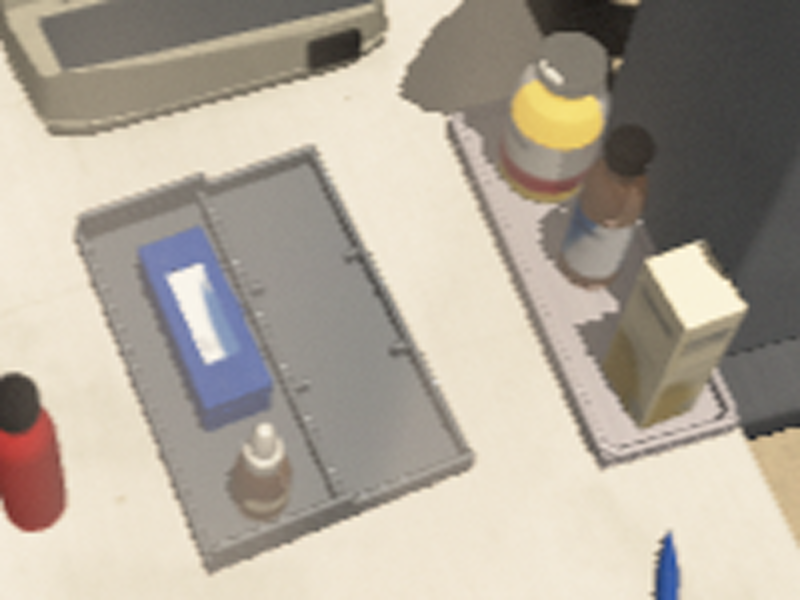

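All three packs stand in the tray, and the case and dropper are undisturbed. Before reaching for the case I check that the gripper body clears the red bottle behind it.

Run:
```python
from geo import *
X,e=tri((240.5,345),(173,159));print("red",X,e)
q=np.array([.6155,.290]);d=X[:2]-q;a=.106
print("in gripper axes (closing, across):",d@[np.cos(a),np.sin(a)],d@[-np.sin(a),np.cos(a)])
t=np.linspace(0,2*np.pi,90);G={c:grad(cv2.imread(f"pics/{c}0.png")) for c in M}
for cc in(M,("top",),("side",)): print(fit(np.c_[.012*np.cos(t),.012*np.sin(t),0*t+.115],[X[0],X[1],0],G,cc,(.012,.012,.001)))
```

```text
red [ 0.71051668  0.34387109 -0.00290055] 1.2797554522431938
in gripper axes (closing, across): 0.10018302858397772 0.04351580555385327
(array([ 0.71237388,  0.34535583, -0.00092996]), np.float64(369.9259033203125))
(array([7.10829605e-01, 3.43605444e-01, 6.29069731e-04]), np.float64(199.89981079101562))
(array([ 7.12831720e-01,  3.48109569e-01, -9.94123749e-05]), np.float64(199.40872192382812))
```

The red bottle's cap would be grazed by the body corner, so I grip the case 14 mm toward −y of its centre.

Run:
```python
from mv import *
import cv2
a=.106;p=np.array([.6155,.290])-.014*np.array([-np.sin(a),np.cos(a)])
r.move_pose([*p,.16],Rot(a)); fingers.grip(.056)
hit=r.move_linear([*p,.0205],feed=.1,guard=8); log(f"down hit={hit}")
fingers.grip(0,40); log("gripped case")
r.move_linear([*p,.06],feed=.06); log("lift"); cv2.imwrite("pics/c3.png",cv2.resize(snapshot("side")[200:350,200:400],None,fx=4,fy=4))
```

```text
down hit=False t=33.1 gap=0.0559 F=[-0.   0.2  0.5] tcp=[0.6177 0.2763 0.0215]
gripped case t=33.6 gap=0.0345 F=[ 0.4 -0.3  1.9] tcp=[0.6173 0.2761 0.0209]
lift t=34.4 gap=0.0345 F=[ 0.1 -0.9 -1.1] tcp=[0.6168 0.276  0.0598]
```

View pics/c3.png

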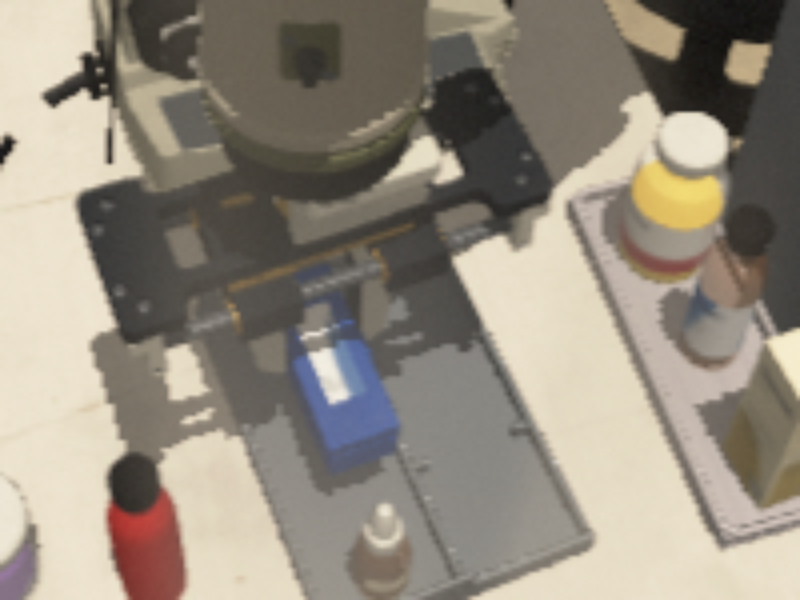

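Run:
```python
from mv import *
import cv2
p=sensors.read_tcp_pos(); r.move_linear([p[0],p[1],.22],feed=.15)
jr=np.array(r.ik([.365,0,.21],Rot(1.57))); 
if jr[5]>0: jr[5]-=np.pi
jr[0]=.45; jr[5]=-1.0; r.goto_joints(jr)
jr[5]=-1.6; jr[0]=.2; r.goto_joints(jr)
jr[0]=-.6; r.goto_joints(jr); log("swung")
a=.0146; d=np.array([.4206,-.1885])-.014*np.array([-np.sin(a),np.cos(a)])
r.move_pose([*d,.15],Rot(a)); log("above")
r.move_linear([*d,.045],feed=.12)
cv2.imwrite("pics/top4.png",snapshot("top")); s=snapshot("side"); 
hit=r.move_linear([*d,.0205],feed=.03,guard=4); log(f"down hit={hit}")
cv2.imwrite("pics/c4.png",cv2.resize(np.hstack([snapshot("top")[210:320,330:450],s[60:170,240:360]]),None,fx=3.3,fy=3.3))
```

```text
swung t=38.6 gap=0.0345 F=[ 0.2 -0.5 -1. ] tcp=[ 0.3276 -0.1608  0.21  ]
above t=39.5 gap=0.0349 F=[-0.7 -0.6 -0.6] tcp=[ 0.421  -0.2016  0.1502]
down hit=True t=41.4 gap=0.0345 F=[-0.2 -0.1  4.7] tcp=[ 0.4203 -0.2023  0.0227]
```

View pics/c4.png

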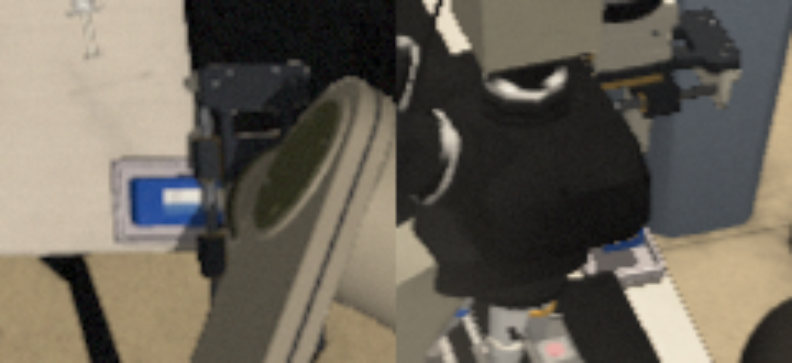

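The top view shows the case inside the dish walls, and contact came at the expected floor height (TCP 0.0227). I release, return and check.

Run:
```python
from mv import *
import cv2
fingers.grip(.048); p=sensors.read_tcp_pos(); r.move_linear([p[0],p[1],.17],feed=.12); log("up")
jr=np.array(r.ik([.365,0,.21],Rot(1.57)))
if jr[5]>0: jr[5]-=np.pi
jr[5]=-1.6; jr[0]=-.6; r.goto_joints(jr); jr[0]=.45; r.goto_joints(jr); log("swung")
t=snapshot("top"); cv2.imwrite("pics/top5.png",t)
cv2.imwrite("pics/c5.png",cv2.resize(t[225:315,340:440],None,fx=5,fy=5,interpolation=cv2.INTER_CUBIC))
from geo import *
G={"top":grad(t)}
print(fit(rect(.0185,.0455,.038),[.4206,-.1885,.015],G,("top",),(.012,.015,.1)))
```

```text
up t=43.3 gap=0.0481 F=[-0.5 -0.6  0. ] tcp=[ 0.4191 -0.2015  0.1689]
swung t=45.6 gap=0.0477 F=[0.6 0.1 0.2] tcp=[0.3035 0.2028 0.2099]
(array([ 0.41968308, -0.18449438, -0.00065141]), np.float64(199.12942504882812))
```

View pics/c5.png

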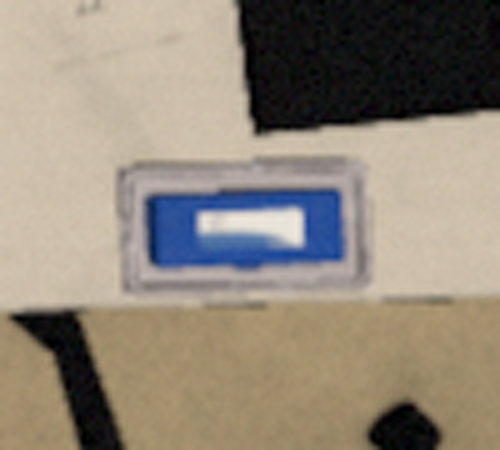

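The case lies flat inside the dish. Now the packs go back: carton, bottle, vial.

Run:
```python
from mv import *
import cv2
for n in("carton","bottle","vial"):
    pick(n,T0[n],ZT)
    if sensors.read_finger_gap()<.02: print("LOST",n);break
    put(n,C0[n],ZC)
    log("done")
r.move_linear([*C0["vial"],.22],feed=.15)
r.move_pose([.36,.3,.25],Rot(.105)); r.dwell(.5)
s=snapshot("side");t=snapshot("top");cv2.imwrite("pics/side6.png",s);cv2.imwrite("pics/top6.png",t)
cv2.imwrite("pics/c6.png",cv2.resize(s[220:370,230:430],None,fx=4,fy=4,interpolation=cv2.INTER_CUBIC))
log("end")
```

```text
gripped carton t=48.4 gap=0.0361 F=[-0.2  0.4  3.7] tcp=[0.4178 0.3697 0.0507]
lifted t=49.6 gap=0.0362 F=[0.1 0.5 0.5] tcp=[0.4169 0.3691 0.2036]
put carton hit=True t=51.7 gap=0.0363 F=[1.  0.7 3.9] tcp=[0.5494 0.3537 0.0532]
done t=53.1 gap=0.0621 F=[0.5 0.3 0. ] tcp=[0.5484 0.3532 0.1587]
gripped bottle t=56.3 gap=0.0292 F=[ 0.6 -0.2  1.9] tcp=[0.4177 0.3016 0.0505]
lifted t=57.5 gap=0.0295 F=[-0.6  0.6 -1.2] tcp=[0.4169 0.3011 0.2036]
put bottle hit=True t=59.6 gap=0.0293 F=[1.9 0.1 2.5] tcp=[0.5627 0.2461 0.0532]
done t=61.1 gap=0.0599 F=[-0.4  0.6 -0.4] tcp=[0.5614 0.2458 0.1588]
gripped vial t=63.6 gap=0.0471 F=[-1.  -1.5  4.1] tcp=[0.4178 0.2416 0.0447]
lifted t=64.9 gap=0.0467 F=[-0.4 -0.3  0.3] tcp=[0.4168 0.2412 0.2037]
put vial hit=True t=67.0 gap=0.0470 F=[1.1 0.  2.1] tcp=[0.554  0.2966 0.0472]
done t=68.5 gap=0.0720 F=[-0.4 -0.1 -0.5] tcp=[0.5531 0.2962 0.1587]
end t=70.4 gap=0.0723 F=[ 0.1 -1.  -0.2] tcp=[0.3601 0.3    0.2499]
```

View pics/c6.png

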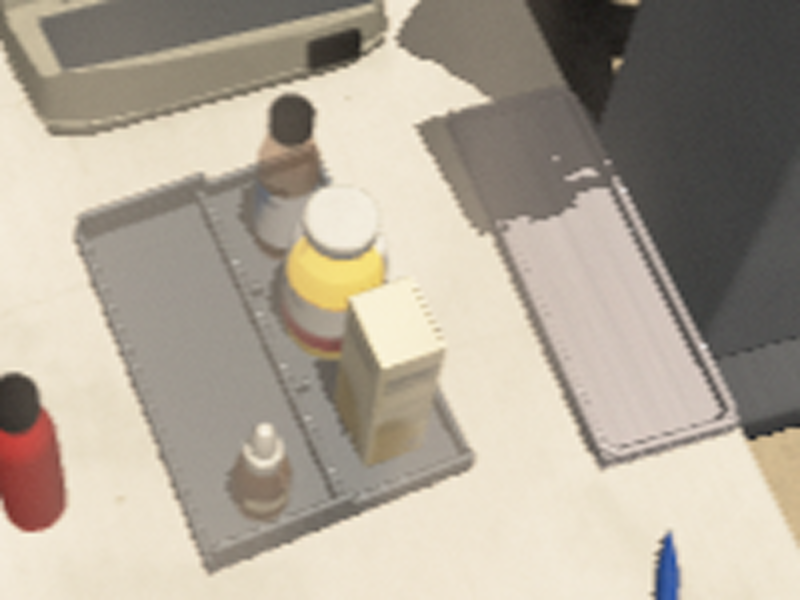

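The bottle, vial and carton stand upright in their original bays, the dropper is untouched, and the tray is empty.

```bash
python3 -c "
from rig import *
print(workorder.hand_in())"
```

```text
the job is handed in; nothing more can be done
None
```

The job is handed in at about 70 s of the 152 s allowed: the slide case lies flat in the small dish, all three packs stand upright in their original bays, and the dropper bottle was left where it stood.

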